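Hold the hot-offcut box open with its lever

ROBOT

A 7-joint arm with a two-finger parallel gripper is mounted at the origin on the work surface. World frame = base frame: x ahead of the robot, y to its left, z up, the work surface at z = 0. Lengths are in m, angles in rad, forces in N, time in s.
With the tool pointing down it reaches from about 0.4 to 0.85 m from the base axis. Payload 4.5 kg.
Tool frame: the origin (TCP) lies midway between the tips of the shut fingers; the grasp point (between the pads) lies 19 mm behind it; y points along the fingers, z is the direction in which the jaws open and shut, and the axes are right-handed (so a half turn about y gives the same grasp; the last joint's range is limited). The gripper opens to 88 mm and grips with 3 to 60 N. Pads are 18 mm wide; open, the fingers measure 123 mm over their backs; the gripper's body (75 mm by 187 mm) begins 45 mm behind the grasp point.
Start: joints at [-1.292, 0.689, -0.195, 1.565, 0.157, 0.902, -0.215], TCP at [0.151, 0.606, 0.213] pointing down, gripper open.
Joint ranges: [-3.01, 3.01], [-0.46, 2.08], [-1.47, 1.51], [0.13, 2.56], [-1, 4.14], [0.04, 2.09], [-2.66, 2.66]. Speed limits (rad/s): [2.57, 2.57, 3.14, 3.14, 3.14, 3.14, 3.14].

INTERFACE

Orientations are given as a unit quaternion [x, y, z, w].
In Python, from plant import r, snapshot, get_calibration, job, boxes_of gives the robot as it stands. The module is installed in compiled form; this text tells all that it offers.
- The arm moves only by the shell command python3 -m handwheel 'ROWS' [OPENING] [FORCE]. ROWS is JSON, a list that holds one entry, the list of rows, each a list of 6 numbers: the shift along the tool's x, y, z as a fraction of full scale, then the turn, a rotation vector about the tool's x, y, z as a fraction of full scale. In form: [[[x, y, z, wx, wy, wz], ...]]. A call has 1 to 12 rows; each row is the pose to reach, as a shift and turn from the pose commanded when the call began, along the tool's axes at that moment, turning the shorter way round; what a row does not reach only later rows make up. Full scale, the value 1, is 100 cm for a shift and 180 degrees for a turn. A row lasts 1/12 s, in which the tool goes at most 41.7 mm and 7.16 degrees, less where a joint would pass 70% of its speed; a pose out of reach is approached as far as the arm can. A call with a number of a shift or a turn outside -1 to 1 is refused whole. A call with a gripper value outside its range is refused whole. OPENING is the opening, from -1 (shut) to 1 (fully open), set as the call begins (- or left out, the last holds). The fingers move at their own pace and stop on an object; FORCE is the grip in N (left out, the last holds). Time passes only in rows, so rows that repeat a pose let the fingers close. It gives the time, the measured TCP pose, the force and the opening at its end, in the units of the state.
- r.get_state(): the state, without advancing time (a new reading comes with each control period).
- snapshot(name): name is "scene" or "top"; returns the picture (480x640x3 uint8, red, green, blue); there is no depth.
- get_calibration(name): a dict with "fx", "fy", "cx", "cy" (pixels), "T" (4x4, takes a point from camera to world coordinates). Camera axes: x right, y down, z forward; pixel columns grow to the right and rows downward; lengths in m; the calibration is good to about 2 mm. A picture is of the moment at which its call begins. get_calibration takes no time and is no camera call.
- job.finish_job(): hands the job in, once; it reports no verdict.
Trained networks look in the newest picture that a camera, given by its name, has taken for a name from the list of things; names that differ only in an ending like _2 or _b are one class to them, and where a whole thing is asked for, a point or a joint stands for the part that bears it (a point fixed in the world has none). Each returns a list of dicts, best first, with "confidence" (0 to 1); they miss things now and then, are a little off and sometimes report something else, mostly with a low value. They report only what shows in the picture. A call takes as long as a camera call.
- boxes_of(thing, camera): "bbox" ([left, top, right, bottom] in pixels, round what is visible of it).
The state is a dict: "clock": time; "q": joint angles; "qd": joint speeds; "joint_torque": joint torques, N m; "tool_pos": TCP position; "eef_rot": TCP orientation; "contact_force": force on the tool from outside, world axes, zero at the start; "moment": the same for the moment, N m; "opening": opening from 0.0 (shut) to 1.0 (fully open).
Only numpy, scipy, OpenCV 4.12 (cv2) and the standard library are available. Lean on these libraries where they do the work, as an engineer would, in place of code of your own. Each camera call takes 0.05 s, during which the arm holds its last target. There are 200 camera calls.

TASK

Open the hot-offcut box on the welding bench for the next piece: with a fingertip push the slide bolt all the way back, off the flap's lug, then press the long end of the lever down as far as it goes so that the heavy flap rises, and finish while still holding it down. The flap is hot, so never touch the flap itself, and grasp or lift nothing; leave the can, the hammer and the hub where they are.

Things in the scene. Friction and masses are not known exactly. Their poses are not given: they have to be found in the camera images.
- scrapbox: Fixed grey steel box with a flap on top and a lever beside it. Origin on the bench under the lever's pivot, z up. In its frame: lever along y, pivot pin at z 120 mm, long end towards -y; box x -80 to 80, y 115 to 255 mm, 110 mm high; slide bolt along y at x = 125 mm, on a shelf (y 180 to 290 mm) on the box's +x side; it opens towards +y.
- lever_pad (a point): Centre of the top of the black rubber pad on the lever's long end: press here. Pad 50 mm wide (box x), 64 mm long, 215 mm from the pivot towards box -y. At rest the arm slopes up 0.27 rad and this point is 189 mm above the bench; fully down, 62 mm. It moves in an arc, shifting at most 15 mm along the lever, so a straight push down stays on the pad.
- lever (a joint): Lever angle, rad: 0 at rest (short end under the flap's lip, long end up), grows as the long end is pressed down, 0.6 is the stop (fully down). Holding it takes about 2 to 6 N at the pad; let go, the flap's weight brings it back to 0. While the bolt is over the lug it hardly moves.
- flap_edge (a point): Middle of the flap's upper edge on the lever side. Flap: dark steel plate 160 x 130 x 12 mm, about 2 kg, top 122 mm above the bench when shut, hinged along the box's +y edge. A lip 48 mm wide reaches 60 mm from this edge over the lever's short end; a lug 20 mm wide reaches 60 mm from its +x edge under the bolt. Hot: do not touch.
- flap (a joint): Flap angle, rad: 0 shut; about 0.33 when the lever is fully down.
- bolt_peg (a point): Centre of the top of the upright round steel peg on the slide bolt, to be pushed. Peg 16 mm in diameter, standing 45 mm above the bolt's bar (bar top 136 mm, peg top 181 mm above the bench). The bar is 16 mm wide and runs 20 mm from the peg towards box -y (over the lug) and 125 mm towards +y. Free space beyond on the -y side.
- bolt (a joint): Bolt slide, m: 0 to 0.01 at the start (its nose over the flap's lug), grows as it is pushed back towards the scrapbox's +y, 0.05 is its stop (fully back); clear of the lug above 0.03. It stays where it is left; friction about 1.5 N, force up to 3 N.
- spraycan: Bystander: standing spray can, 56 mm in diameter, 160 mm high; origin at the centre of its underside.
- hammer: Bystander: hammer lying on the bench, low, along its own x; origin on the bench under it.
- hub: Bystander: dark steel hub, a disc 76 mm in diameter with a boss, 34 mm high; origin at the centre of its underside.

How it is judged:
On the way, in this order (a step that is already met when the one before it is completed fails the run):
1. the slide bolt is pushed back, clear of the lug, with the lever still up (value of joint bolt above 0.038 m and value of joint lever below 0.1 rad), for 0.1 s.
2. the lever is pressed down by the fingers and the flap is up (value of joint lever above 0.5 rad and value of joint flap above 0.25 rad and contact force between the fingers and lever above 0.5 N), for 0.2 s.
At the end, for the whole second after the job is handed in: The fingers hold the lever at 0.5 rad or more of its 0.6 rad (contact over 0.5 N), the flap stands still at 0.25 rad or more, the bolt is back by 38 mm or more, and can, hammer and hub are within 20 mm of where they stood (all of step 2 and value of joint bolt above 0.038 m and velocity of joint flap between -0.1 and 0.1 rad/s and distance of each of spraycan, hammer, hub from where it was at the start of the episode below 0.02 m); the arm keeps its last pose, push and grip.
It fails at once if the bolt's peg is gripped between the fingers instead of pushed (horizontal distance between the grasp point and bolt_peg below 0.009 m and z of the grasp point in the frame of bolt_peg below 0.012 m and contact force between the fingers and bolt above 1 N).
It fails at once if the robot touches the hot flap (contact force between any of the fingers, the arm and flap above 1 N).
It fails at once if the lever is forced while the bolt is still over the lug (value of joint lever above 0.12 rad and value of joint bolt below 0.025 m).
It fails at once if a bystander is lifted, toppled or shifted by more than 20 mm (distance of any of spraycan, hammer, hub from where it was at the start of the episode above 0.02 m or angle between spraycan's own z axis and vertical above 0.4 rad).
It also fails if it takes over 40 s, if anything falls off the work surface, if the arm or the gripper's body presses on something with over 40 N, if the wrist force passes 120 N, or if a joint passes its speed limit or range.

## Working session

There is one attempt and no reset: what is moved stays moved. The work goes in short steps, Python scripts to look and compute and a shell command to move; the robot and the scene stay as the last step left them, time stands still between calls to the robot, and variables do not carry over. Pictures are saved under pics/ and viewed, about 8 in all and at most 12, crops included, and the job is handed in when it is done.

```bash
mkdir -p pics
python3 - <<'E'
from plant import r,snapshot,get_calibration,boxes_of
import cv2,numpy as np
for c in("scene","top"):
    im=snapshot(c);cv2.imwrite(f"pics/{c}0.png",im[:,:,::-1])
    k=get_calibration(c);print(c,k["fx"],k["fy"],k["cx"],k["cy"],np.round(k["T"],4).tolist())
    for t in("scrapbox","lever_pad","bolt_peg","flap_edge","spraycan","hammer","hub"):
        print(t,[(np.round(d["bbox"]).tolist(),round(d["confidence"],2)) for d in boxes_of(t,c)[:2]])
s=r.get_state();print({k:np.round(v,3).tolist() for k,v in s.items()})
E
```

```text
scene 477.1136753677983 477.1136753677983 321.9241252901636 244.2846573741473 [[0.5927, 0.6009, -0.5362, 1.1237], [0.8053, -0.4541, 0.3812, -0.3752], [-0.0144, -0.6578, -0.7531, 0.9418], [0.0, 0.0, 0.0, 1.0]]
scrapbox [([224.0, 168.0, 453.0, 280.0], 0.9)]
lever_pad [([224.0, 219.0, 360.0, 261.0], 0.72)]
bolt_peg [([400.0, 207.0, 442.0, 232.0], 0.68), ([223.0, 221.0, 359.0, 260.0], 0.58)]
flap_edge [([223.0, 169.0, 453.0, 279.0], 0.7), ([338.0, 170.0, 421.0, 240.0], 0.68)]
spraycan [([405.0, 150.0, 433.0, 198.0], 0.7)]
hammer [([264.0, 274.0, 339.0, 367.0], 0.56)]
hub [([200.0, 318.0, 236.0, 351.0], 0.68), ([338.0, 171.0, 423.0, 240.0], 0.49)]
top 545.2856793174356 545.2856793174356 324.5227003583329 230.89551749044713 [[-0.0081, -0.9969, 0.0787, 0.4644], [-0.9999, 0.0088, 0.0086, 0.0479], [-0.0092, -0.0786, -0.9969, 1.3868], [0.0, 0.0, 0.0, 1.0]]
scrapbox [([196.0, 197.0, 427.0, 300.0], 0.67)]
lever_pad [([294.0, 250.0, 428.0, 275.0], 0.77)]
bolt_peg [([198.0, 202.0, 262.0, 212.0], 0.89)]
flap_edge [([210.0, 206.0, 293.0, 296.0], 0.94)]
spraycan [([156.0, 261.0, 195.0, 287.0], 0.6)]
hammer [([354.0, 163.0, 386.0, 260.0], 0.57)]
hub [([430.0, 235.0, 460.0, 261.0], 0.73)]
{'clock': 0.8, 'q': [-1.292, 0.689, -0.195, 1.565, 0.157, 0.903, -0.215], 'qd': [0.001, 0.001, -0.002, -0.001, -0.0, -0.002, -0.0], 'joint_torque': [-0.0, -52.743, -1.267, -15.374, -0.052, -0.001, 0.0], 'tool_pos': [0.151, 0.606, 0.213], 'eef_rot': [-0.702, 0.086, -0.086, 0.702], 'contact_force': [0.304, 0.724, 0.032], 'moment': [-0.03, 0.009, -0.031], 'opening': 1.001}
```

View pics/top0.png

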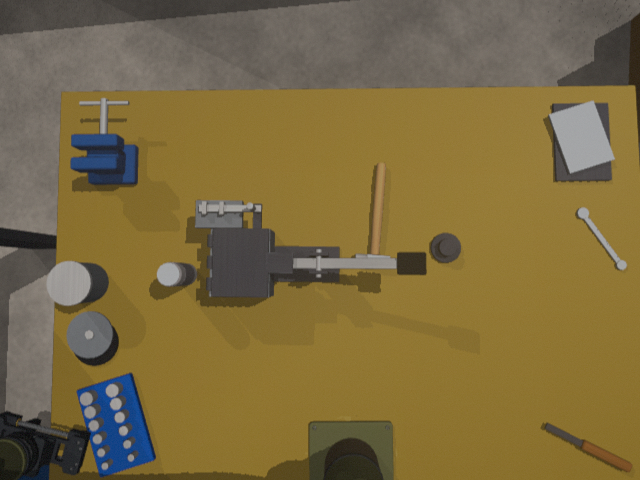

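View pics/scene0.png

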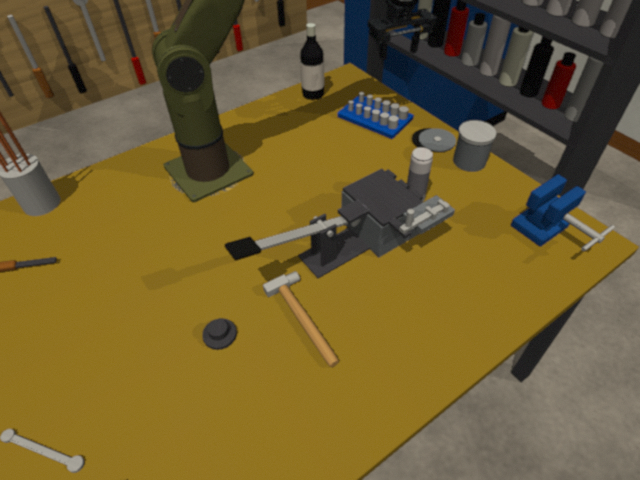

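The top view shows the lever pointing right (world -y), with the pad at about (412,263) and the peg near (250,206). The bolt opens towards image left (+y). The hammer head lies under the lever arm at (375,258), and the can stands at (172,274). I'll zoom in on the peg and pad next.

```bash
cat > h.py <<'E'
import numpy as np
from plant import get_calibration
from scipy.spatial.transform import Rotation as R
def at(c,u,v,z):
    k=get_calibration(c);T=np.array(k["T"])
    d=T[:3,:3]@[(u-k["cx"])/k["fx"],(v-k["cy"])/k["fy"],1];return T[:3,3]+d*(z-T[2,3])/d[2]
def px(c,p):
    k=get_calibration(c);T=np.array(k["T"]);q=T[:3,:3].T@(np.array(p)-T[:3,3])
    return np.array([k["fx"]*q[0]/q[2]+k["cx"],k["fy"]*q[1]/q[2]+k["cy"]])
E
python3 - <<'E'
import cv2,numpy as np
from h import *
a=cv2.imread("pics/top0.png")[190:310,190:440];b=cv2.imread("pics/scene0.png")[160:285,215:465]
a=cv2.resize(a,(750,360),interpolation=3)[:, :];b=cv2.resize(b,(750,375),interpolation=3)
cv2.imwrite("pics/c1.png",a);cv2.imwrite("pics/c2.png",b)
print("pad",at("top",412,263,.189),"peg",at("top",250,206,.181), "can",at("top",168,273,.16))
s=R.from_quat([-0.702,.086,-.086,.702]);print(s.as_matrix().round(3))
E
```

```text
pad [ 0.48674253 -0.13282375  0.189     ] peg [0.61672228 0.2239434  0.181     ] can [0.46935567 0.41127698 0.16      ]
[[ 0.97   0.     0.241]
 [-0.241  0.     0.97 ]
 [ 0.    -1.    -0.   ]]
```

View pics/c1.png

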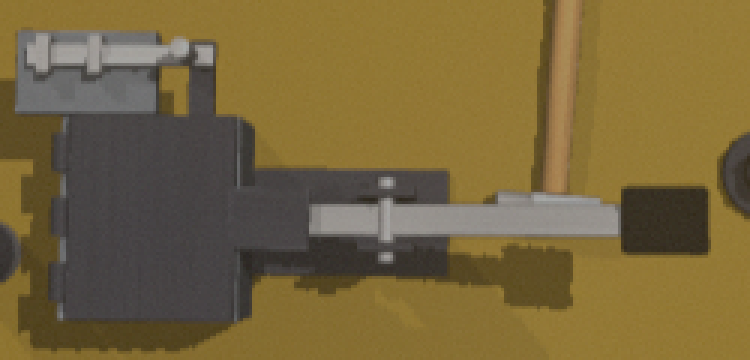

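View pics/c2.png

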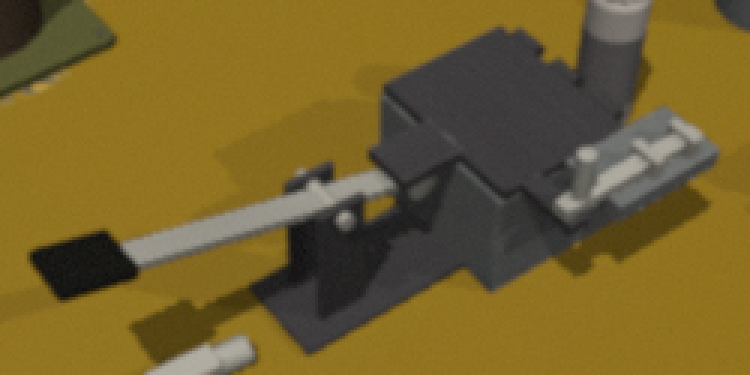

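The crops put the peg top at (249.7,205.3) in top and (410.7,211) in scene. The pad centre is at (411.7,263.3) in top and (243,248) in scene. The box is nearly world-aligned, with no yaw I can see. I'll shut the fingers, rise and square up the tool, and cross-check positions with both cameras.

```bash
python3 -m handwheel '[[[0,-0.04,0,0,-0.035,0],[0,-0.07,0,0,-0.0775,0],[0,-0.07,0,0,-0.0775,0],[0,-0.07,0,0,-0.0775,0],[0,-0.07,0,0,-0.0775,0]]]' -1 20
python3 - <<'E'
from h import *
from plant import r
from scipy.optimize import least_squares as L
for n,a,b in(("peg",(249.7,205.3),(410.7,211)),("pad",(411.7,263.3),(243.3,248))):
    f=L(lambda p:np.r_[px("top",p)-a,px("scene",p)-b],[.5,0,.2]);print(n,f.x.round(4),f.fun.round(1))
# yaw from the pivot pin/bar: flap left & right edges in top (z .122)
c=lambda x,y,z:at("top",190+x/3,190+y/3,z).round(4)
print(c(63,116,.122),c(63,318,.122),c(240,118,.122),c(238,318,.122),"bar",c(45,54,.136),c(205,54,.136))
s=r.get_state();print(R.from_quat(s["eef_rot"]).as_matrix().round(3))
E
```

```text
clock: 1.22
tool_pos: [0.1515, 0.6058, 0.2826]
eef_rot: [0.707, -0.001, 0.001, -0.707]
contact_force: [-0.4, -0.1, -0.9]
opening: 0.646
peg [0.6201 0.2268 0.1796] [-0.9 -0.7 -1.1  0.1]
pad [ 0.4878 -0.1307  0.18  ] [-1.3 -0.7 -1.4  0. ]
[0.5718 0.3235 0.122 ] [0.4157 0.3222 0.122 ] [0.569  0.1858 0.122 ] [0.4147 0.1873 0.122 ] bar [0.6187 0.3347 0.136 ] [0.6176 0.2112 0.136 ]
[[ 1.    -0.     0.003]
 [-0.003 -0.001  1.   ]
 [-0.    -1.    -0.001]]
```

```bash
python3 -m handwheel '[[[0.025,0,-0.025,0,0,0],[0.05,0,-0.05,0,0,0],[0.08,0,-0.08,0,0,0],[0.11,0,-0.11,0,0,0],[0.14,0,-0.14,0,0,0],[0.165,0,-0.17,0,0,0],[0.19,0,-0.2,0,0,0],[0.215,0,-0.23,0,0,0],[0.24,0,-0.26,0,0,0],[0.265,0,-0.285,0,0,0],[0.28,0,-0.3,0,0,0],[0.28,0,-0.3,0,0,0]]]'
python3 -m handwheel '[[[0.025,0,-0.02,0,0,0],[0.05,0,-0.04,0,0,0],[0.08,0,-0.06,0,0,0],[0.11,0,-0.09,0,0,0],[0.14,0,-0.11,0,0,0],[0.165,0,-0.13,0,0,0],[0.187,0,-0.136,0,0,0],[0.187,0,-0.136,0,0,0],[0.187,0,-0.136,0,0,0]]]'
python3 -c "
from plant import r
s=r.get_state();print(s['tool_pos'],s['eef_rot'],s['q'])"
```

```text
clock: 2.22
tool_pos: [0.4347, 0.2997, 0.2814]
eef_rot: [0.709, -0.004, 0.004, -0.705]
contact_force: [0.5, -0.1, -0.2]
opening: 0.005
clock: 2.97
tool_pos: [0.6173, 0.1699, 0.2811]
eef_rot: [0.707, -0.002, -0.0, -0.707]
contact_force: [-0.6, 0.3, -0.9]
opening: 0.005
[0.61732432 0.16992925 0.28114996] [ 7.07169391e-01 -2.06075384e-03 -1.80919224e-04 -7.07041139e-01] [-0.19731852  0.65058295 -0.26874079  1.42083535  0.18042746  1.09738822
  1.07162581]
```

```bash
python3 -m handwheel '[[[0,0.03,0,0,0,0],[0,0.06,0,0,0,0],[0,0.09,0,0,0,0],[0,0.115,0,0,0,0],[0,0.128,0,0,0,0],[0,0.128,0,0,0,0]]]'
python3 -m handwheel '[[[0,0,0.01,0,0,0],[0,0,0.02,0,0,0],[0,0,0.025,0,0,0],[0,0,0.03,0,0,0],[0,0,0.035,0,0,0],[0,0,0.04,0,0,0],[0,0,0.045,0,0,0],[0,0,0.05,0,0,0],[0,0,0.055,0,0,0],[0,0,0.06,0,0,0],[0,0,0.06,0,0,0]]]'
python3 - <<'E'
from plant import snapshot
import cv2
a=snapshot("top");b=snapshot("scene")
cv2.imwrite("pics/p1.png",cv2.vconcat([cv2.resize(a[180:270,170:370,::-1],(640,288),interpolation=3),cv2.resize(b[160:250,330:530,::-1],(640,288),interpolation=3)]))
E
```

```text
clock: 3.47
tool_pos: [0.6132, 0.171, 0.1513]
eef_rot: [0.708, -0.002, -0.004, -0.707]
contact_force: [-1.0, 0.8, -0.4]
opening: 0.009
clock: 4.38
tool_pos: [0.6185, 0.2317, 0.1557]
eef_rot: [-0.706, -0.001, -0.001, 0.708]
contact_force: [0.3, -0.1, 4.9]
opening: 0.009
```

View pics/p1.png

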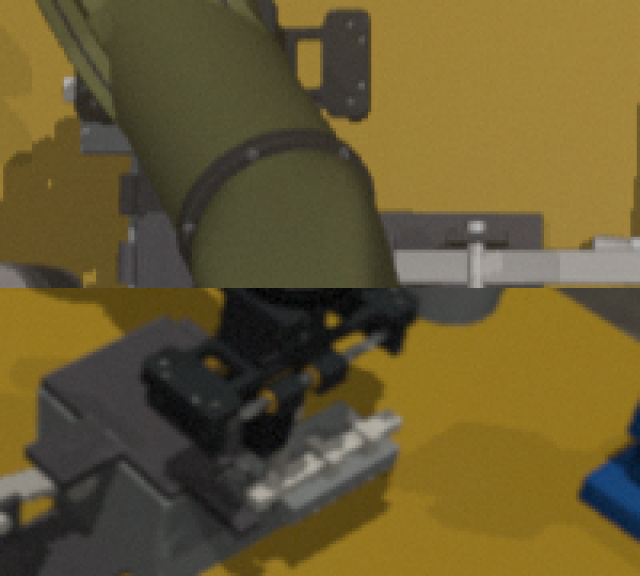

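The top view is blocked by the arm. In scene, the bolt's nose is at about crop (260,492) and seems to have moved only a little. There is an odd upward force of 5 N, so I'll check closer.

Run:
```python
from plant import snapshot,r
from h import *
import cv2
b=snapshot("scene")
cv2.imwrite("pics/p2.png",cv2.resize(b[180:240,380:460,::-1],(800,600),interpolation=cv2.INTER_CUBIC))
s=r.get_state();print(s["tool_pos"],s["contact_force"],s["moment"])
for p in([.618,.225,.181],[.618,.225,.136],[.618,.265,.181],[.618,.265,.136],[.618,.205,.136],[.618,.245,.136],s["tool_pos"]):print(np.round(p,3),((px("scene",p)-[380,180])*10).round())
```

```text
[0.61846919 0.23139347 0.15559287] [0.30287193 1.49520364 3.9595277 ] [ 0.41493727 -0.18035714  0.0156811 ]
[0.618 0.225 0.181] [284. 305.]
[0.618 0.225 0.136] [261. 443.]
[0.618 0.265 0.181] [413. 230.]
[0.618 0.265 0.136] [386. 368.]
[0.618 0.205 0.136] [197. 481.]
[0.618 0.245 0.136] [324. 405.]
[0.618 0.231 0.156] [293. 373.]
```

View pics/p2.png

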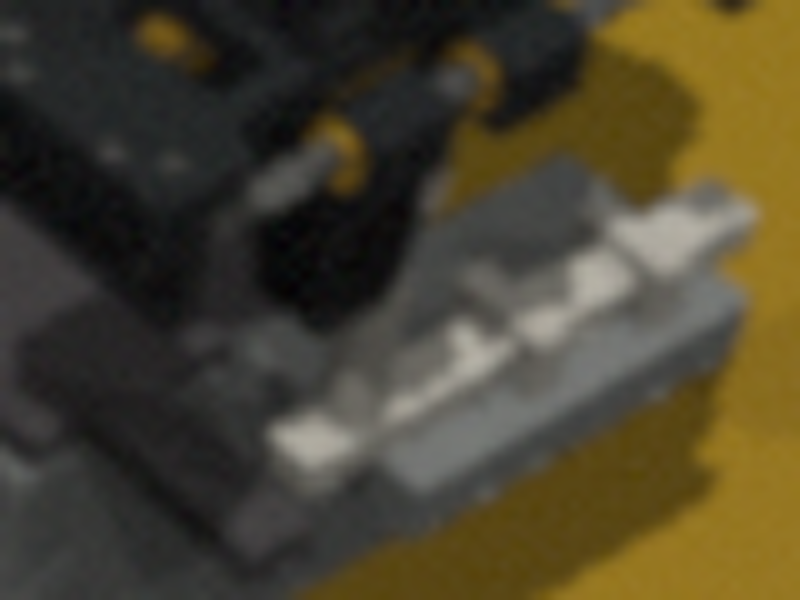

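The peg stands at about crop (375,350), just to the right of the finger, and the bolt nose at (305,440). The bolt has moved roughly 20–25 mm. I'll keep pushing, a little higher.

```bash
python3 -m handwheel '[[[0,-0.004,0.004,0,0,0],[0,-0.004,0.008,0,0,0],[0,-0.004,0.012,0,0,0],[0,-0.004,0.015,0,0,0],[0,-0.004,0.018,0,0,0],[0,-0.004,0.018,0,0,0],[0,-0.004,0.018,0,0,0]]]'
python3 -m handwheel '[[[0,0,0.003,0,0,0],[0,0,0.005,0,0,0],[0,0,0.005,0,0,0]]]'
python3 - <<'E'
from plant import snapshot,r
from h import *
import cv2
b=snapshot("scene")
cv2.imwrite("pics/p3.png",cv2.resize(b[180:240,380:460,::-1],(800,600),interpolation=cv2.INTER_CUBIC))
E
```

```text
clock: 5.12
tool_pos: [0.6177, 0.2479, 0.1589]
eef_rot: [0.707, -0.0, 0.0, -0.707]
contact_force: [-0.3, -0.3, 0.5]
opening: 0.005
clock: 5.37
tool_pos: [0.6179, 0.2535, 0.1591]
eef_rot: [-0.707, 0.0, -0.0, 0.707]
contact_force: [0.0, 0.5, -0.2]
opening: 0.005
```

View pics/p3.png

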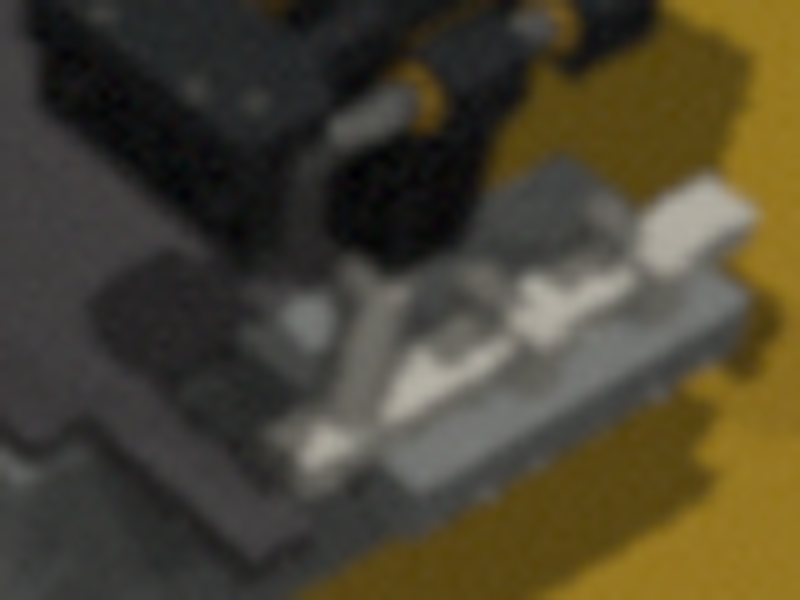

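In p3 the peg runs from (355,405) to (385,275) and has not moved since p2, while the fingertip's dark end sits at about (390,262), above the peg top. The tip seems to have ridden over the peg. I'll brighten a view and overlay the expected tip to find out why.

Run:
```python
from plant import snapshot,r
from h import *
import cv2
b=snapshot("scene");s=r.get_state();t=s["tool_pos"];print(t,R.from_quat(s["eef_rot"]).as_matrix().round(3).tolist(),s["opening"])
g=(255*(b[150:240,360:480,::-1]/255.)**.45).astype(np.uint8)
g=cv2.resize(g,(800,600),interpolation=cv2.INTER_CUBIC);k=800/120
def dot(p,c):
    q=(px("scene",p)-[360,150]+.5)*k;cv2.circle(g,tuple(int(v) for v in q),4,c,-1);print(np.round(p,3),q.round())
dot(t,(0,0,255))
for dx in(-.009,.009):
  for dy in(-.0175,.0175):dot(t+[dx,dy,0],(0,255,0))
dot(t+[0,0,.019],(255,0,0));dot(t+[0,0,.064],(255,0,255));dot([.619,.247,.181],(0,255,255))
cv2.imwrite("pics/p4.png",g)
```

```text
[0.61799705 0.25289718 0.1591453 ] [[1.0, 0.0, 0.001], [-0.001, 0.0, 1.0], [0.0, -1.0, 0.0]] 0.0035732236404355092
[0.618 0.253 0.159] [378. 417.]
[0.609 0.235 0.159] [323. 424.]
[0.609 0.27  0.159] [396. 381.]
[0.627 0.235 0.159] [359. 454.]
[0.627 0.27  0.159] [433. 410.]
[0.618 0.253 0.178] [385. 378.]
[0.618 0.253 0.223] [404. 280.]
[0.619 0.247 0.181] [376. 381.]
```

View pics/p4.png

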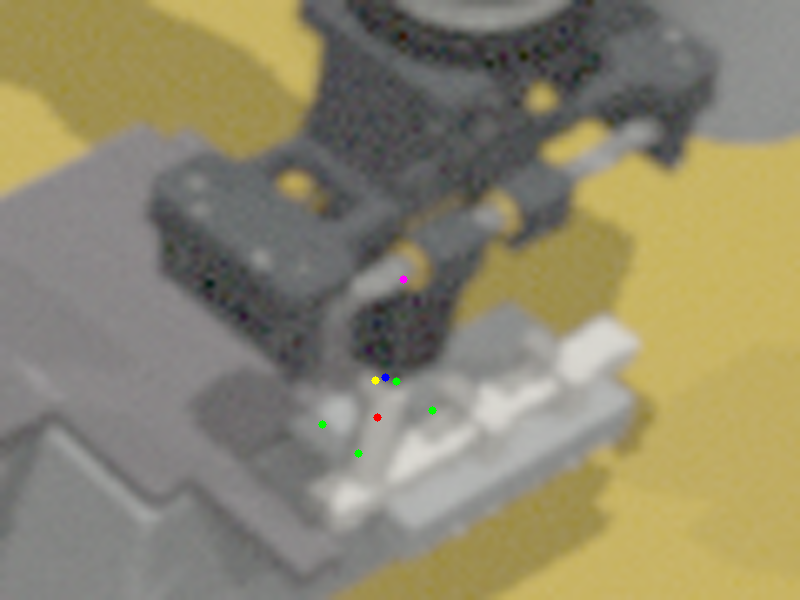

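The expected tip (red dot, 377,417) falls on the peg itself, but the visible finger ends at about (395,368), right at the peg's top. So the tip is riding on the peg. I'll lift, retreat to the -y side, go lower, and look again with the tip projected.

```bash
python3 -m handwheel '[[[0,-0.02,0,0,0,0],[0,-0.02,-0.02,0,0,0],[0,-0.02,-0.05,0,0,0],[0,-0.02,-0.075,0,0,0],[0,-0.02,-0.085,0,0,0],[0,0,-0.085,0,0,0],[0,0.015,-0.085,0,0,0],[0,0.015,-0.085,0,0,0],[0,0.015,-0.085,0,0,0]]]'
python3 - <<'E'
from plant import snapshot,r
from h import *
import cv2
b=snapshot("scene");s=r.get_state();t=s["tool_pos"];print(t,s["contact_force"])
g=(255*(b[160:250,350:470,::-1]/255.)**.5).astype(np.uint8)
g=cv2.resize(g,(800,600),interpolation=cv2.INTER_CUBIC);k=800/120
def dot(p,c):
    q=(px("scene",p)-[350,160]+.5)*k;cv2.circle(g,tuple(int(v) for v in q),3,c,-1);print(np.round(p,3),q.round())
dot(t,(0,0,255));dot(t+[0,0,.025],(255,0,0));dot([.619,.247,.181],(0,255,255));dot([.619,.225,.181],(0,255,0))
cv2.imwrite("pics/p5.png",g)
E
```

```text
clock: 6.22
tool_pos: [0.6173, 0.1685, 0.1436]
eef_rot: [-0.707, 0.001, 0.0, 0.707]
contact_force: [-0.1, 1.0, 0.2]
opening: 0.007
[0.61803338 0.16883543 0.14448806] [-0.1337812  -0.52761516  0.0204494 ]
[0.618 0.169 0.144] [258. 487.]
[0.618 0.169 0.169] [265. 436.]
[0.619 0.247 0.181] [443. 314.]
[0.619 0.225 0.181] [395. 342.]
```

View pics/p5.png

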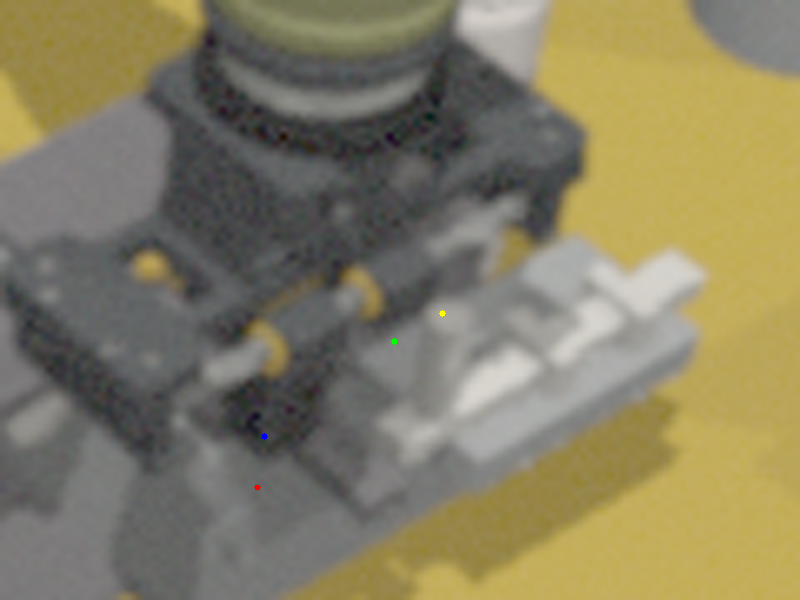

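The peg top is now clear at (450,318), so y ≈ 0.249 and the bolt is about 23 mm back. The finger's end at (275,455) is about 25 mm above the projected TCP (258,487), which explains the slip over the peg top. I'll go lower, to TCP z 0.138. That clears the bar whichever value is right. Then I'll push again.

```bash
python3 -m handwheel '[[[0,0.006,0,0,0,0],[0,0.006,0.02,0,0,0],[0,0.006,0.04,0,0,0],[0,0.006,0.05,0,0,0],[0,0.006,0.055,0,0,0],[0,0.006,0.06,0,0,0],[0,0.006,0.065,0,0,0],[0,0.006,0.07,0,0,0],[0,0.006,0.075,0,0,0],[0,0.006,0.08,0,0,0],[0,0.006,0.08,0,0,0]]]'
python3 -m handwheel '[[[0,0,0.003,0,0,0],[0,0,0.003,0,0,0]]]'
python3 -m handwheel '[[[0,0,0.003,0,0,0],[0,0,0.003,0,0,0]]]'
python3 -m handwheel '[[[0,0,0.003,0,0,0],[0,0,0.003,0,0,0]]]'
```

```text
clock: 7.18
tool_pos: [0.6184, 0.2445, 0.1382]
eef_rot: [0.709, -0.001, 0.001, -0.705]
contact_force: [-2.0, -6.9, 3.9]
opening: 0.003
clock: 7.35
tool_pos: [0.6184, 0.2445, 0.1382]
eef_rot: [0.71, -0.002, 0.001, -0.704]
contact_force: [-1.9, -10.4, 6.6]
opening: 0.006
clock: 7.52
tool_pos: [0.6184, 0.2446, 0.1383]
eef_rot: [0.712, -0.003, 0.002, -0.702]
contact_force: [-3.8, -15.4, 9.2]
opening: 0.004
clock: 7.68
tool_pos: [0.6183, 0.2445, 0.1383]
eef_rot: [0.713, -0.004, 0.002, -0.701]
contact_force: [-4.1, -19.6, 11.2]
opening: 0.004
```

A hard stop at TCP y 0.2445, with the force rising to 20 N. That is probably the bolt's end stop. I'll back off, rise, and check from both cameras.

```bash
python3 -m handwheel '[[[0,0,-0.02,0,0,0],[0,0,-0.04,0,0,0],[0,-0.03,-0.05,0,0,0],[0,-0.07,-0.06,0,0,0],[0,-0.11,-0.08,0,0,0],[0,-0.13,-0.11,0,0,0],[-0.01,-0.13,-0.15,0,0,0],[-0.03,-0.13,-0.19,0,0,0],[-0.05,-0.13,-0.22,0,0,0],[-0.07,-0.13,-0.25,0,0,0],[-0.08,-0.13,-0.27,0,0,0],[-0.08,-0.13,-0.27,0,0,0]]]'
python3 - <<'E'
from plant import snapshot,r
from h import *
import cv2
a=snapshot("top");b=snapshot("scene");s=r.get_state();t=s["tool_pos"];print(t,s["contact_force"],s["eef_rot"])
g=cv2.resize(b[165:290,215:465,::-1],(750,375),interpolation=3)
cv2.imwrite("pics/p6.png",cv2.vconcat([g,cv2.resize(a[190:265,190:440,::-1],(750,225),interpolation=3)]))
E
```

```text
clock: 8.68
tool_pos: [0.5353, -0.019, 0.2681]
eef_rot: [0.708, -0.004, 0.003, -0.706]
contact_force: [-0.3, 0.3, -0.7]
opening: 0.004
[ 0.53804466 -0.01310129  0.26844369] [ 0.23047269  1.08868095 -0.90316543] [-7.06748531e-01  5.40063368e-04 -1.44985866e-03  7.07463159e-01]
```

View pics/p6.png

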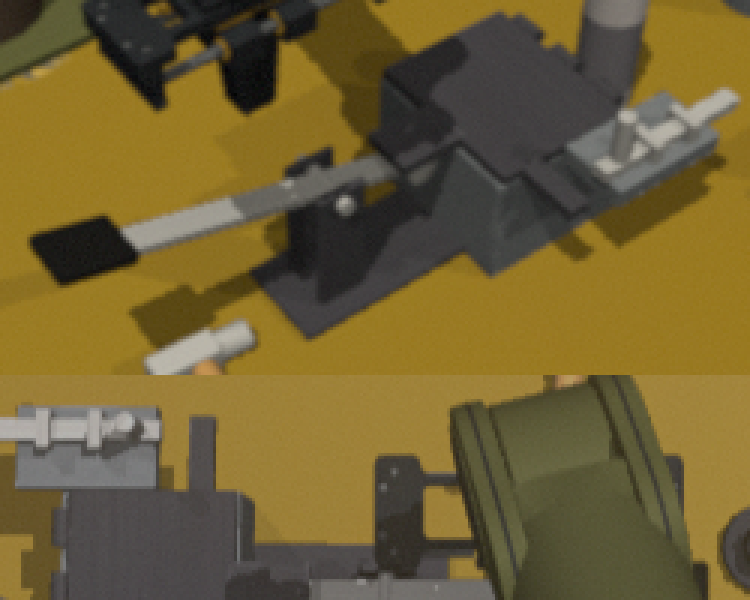

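The bolt is clear: the lug is bare at top-crop (203,450) and the peg is at (127,422), about 39 mm from its start and against its stop. The lever is still up and the pad is unchanged at scene-crop (85,250). Next I'll go over the pad, turning the jaws across the lever so the gripper body stays clear of the arm.

```bash
python3 -m handwheel '[[[-0.005,0,-0.01,0,-0.038,0],[-0.01,0,-0.02,0,-0.076,0],[-0.015,0,-0.03,0,-0.114,0],[-0.02,0,-0.045,0,-0.152,0],[-0.025,0,-0.06,0,-0.19,0],[-0.03,0,-0.07,0,-0.228,0],[-0.035,0,-0.085,0,-0.266,0],[-0.04,0,-0.095,0,-0.304,0],[-0.045,0,-0.105,0,-0.342,0],[-0.05,0,-0.115,0,-0.38,0],[-0.051,0,-0.122,0,-0.418,0],[-0.051,0,-0.122,0,-0.456,0]]]'
python3 -m handwheel '[[[0,0,0,0,-0.038,0],[0,0,0,0,-0.044,0],[0,0,0,0,-0.044,0]]]'
python3 - <<'E'
from plant import r
from h import *
s=r.get_state();print(s["tool_pos"],s["q"].__repr__() if 0 else np.round(s["q"],2));print(R.from_quat(s["eef_rot"]).as_matrix().round(2))
print("peg now",at("top",232.3,205.7,.181),"was",at("top",249.7,205.3,.181))
E
```

```text
clock: 9.78
tool_pos: [0.4873, -0.1361, 0.2682]
eef_rot: [0.534, 0.464, -0.465, -0.532]
contact_force: [-0.1, -0.4, -1.4]
opening: 0.005
clock: 10.03
tool_pos: [0.488, -0.1329, 0.268]
eef_rot: [0.499, 0.502, -0.499, -0.501]
contact_force: [0.3, -0.1, 0.1]
opening: 0.003
[ 0.48798494 -0.13288179  0.26801262] [ 0.81  0.64 -1.07  1.82  0.63  1.07  2.65]
[[-0.    0.   -1.  ]
 [ 1.    0.01 -0.  ]
 [ 0.01 -1.   -0.  ]]
peg now [0.61776072 0.26346566 0.181     ] was [0.61829967 0.22461729 0.181     ]
```

The turn went the wrong way for joint 7, which is now at 2.65 of its 2.66 limit. I'll turn back half a turn the other way (same jaw line).

```bash
python3 -m handwheel '[[[0,0,0,0,0.038,0],[0,0,0,0,0.076,0],[0,0,0,0,0.114,0],[0,0,0,0,0.152,0],[0,0,0,0,0.19,0],[0,0,0,0,0.228,0],[0,0,0,0,0.266,0],[0,0,0,0,0.304,0],[0,0,0,0,0.342,0],[0,0,0,0,0.38,0],[0,0,0,0,0.418,0],[0,0,0,0,0.456,0]]]'
python3 -m handwheel '[[[0,0,0,0,0.038,0],[0,0,0,0,0.076,0],[0,0,0,0,0.114,0],[0,0,0,0,0.152,0],[0,0,0,0,0.19,0],[0,0,0,0,0.228,0],[0,0,0,0,0.266,0],[0,0,0,0,0.304,0],[0,0,0,0,0.342,0],[0,0,0,0,0.38,0],[0,0,0,0,0.418,0],[0,0,0,0,0.456,0]]]'
python3 -m handwheel '[[[0,0,0,0,0.038,0],[0,0,0,0,0.076,0],[0,0,0,0,0.088,0],[0,0,0,0,0.088,0],[0,0,0,0,0.088,0]]]'
python3 -c "
from plant import r
from h import *
s=r.get_state();print(s['tool_pos'],np.round(s['q'],2));print(R.from_quat(s['eef_rot']).as_matrix().round(2))"
```

```text
clock: 11.03
tool_pos: [0.4878, -0.1337, 0.2686]
eef_rot: [-0.705, -0.047, 0.046, 0.706]
contact_force: [0.2, 0.8, 0.1]
opening: 0.0
clock: 12.03
tool_pos: [0.488, -0.1337, 0.2687]
eef_rot: [-0.562, 0.427, -0.429, 0.563]
contact_force: [-0.9, -0.7, 0.9]
opening: 0.003
clock: 12.45
tool_pos: [0.4875, -0.134, 0.2685]
eef_rot: [-0.5, 0.499, -0.5, 0.501]
contact_force: [-0.1, 0.1, 0.2]
opening: 0.003
[ 0.48754182 -0.13397351  0.2685076 ] [ 0.29  0.46 -0.16  1.85  0.1   0.84  0.07]
[[ 0.  0.  1.]
 [-1. -0.  0.]
 [ 0. -1.  0.]]
```

```bash
python3 -m handwheel '[[[0,0.03,0,0,0,0],[0,0.06,0,0,0,0],[0,0.075,0,0,0,0],[0,0.085,0,0,0,0],[0,0.095,0,0,0,0],[0,0.105,0,0,0,0],[0,0.115,0,0,0,0],[0,0.12,0,0,0,0],[0,0.12,0,0,0,0]]]'
python3 -m handwheel '[[[0,0.01,0,0,0,0],[0,0.02,0,0,0,0],[0,0.03,0,0,0,0],[0,0.04,0,0,0,0],[0,0.045,0,0,0,0],[0,0.05,0,0,0,0],[0,0.05,0,0,0,0]]]'
python3 -m handwheel '[[[0,0.01,0,0,0,0],[0,0.018,0,0,0,0],[0,0.025,0,0,0,0],[0,0.025,0,0,0,0]]]'
```

```text
clock: 13.2
tool_pos: [0.4871, -0.1349, 0.1477]
eef_rot: [0.5, -0.5, 0.5, -0.5]
contact_force: [1.0, -0.5, 3.4]
opening: 0.011
clock: 13.78
tool_pos: [0.4867, -0.1349, 0.0976]
eef_rot: [-0.5, 0.5, -0.5, 0.5]
contact_force: [0.7, -1.9, 3.5]
opening: 0.004
clock: 14.12
tool_pos: [0.4862, -0.1339, 0.072]
eef_rot: [-0.5, 0.501, -0.499, 0.5]
contact_force: [0.2, 0.7, 1.0]
opening: 0.004
```

```bash
python3 -m handwheel '[[[0,0.007,0,0,0,0],[0,0.015,0,0,0,0],[0,0.015,0,0,0,0]]]'
python3 -m handwheel '[[[0,0.007,0,0,0,0],[0,0.014,0,0,0,0],[0,0.014,0,0,0,0]]]'
python3 -m handwheel '[[[0,0.004,0,0,0,0],[0,0.004,0,0,0,0]]]'
python3 - <<'E'
from plant import snapshot,r
import cv2
a=snapshot("top");b=snapshot("scene");s=r.get_state();print(s["tool_pos"],s["contact_force"])
cv2.imwrite("pics/p7.png",cv2.resize(b[165:315,215:465,::-1],(800,480),interpolation=3))
E
```

```text
clock: 14.37
tool_pos: [0.4859, -0.1341, 0.0572]
eef_rot: [-0.5, 0.501, -0.499, 0.5]
contact_force: [0.4, -0.1, 1.2]
opening: 0.005
clock: 14.62
tool_pos: [0.4861, -0.1348, 0.0432]
eef_rot: [-0.5, 0.501, -0.5, 0.5]
contact_force: [1.2, -0.6, 1.2]
opening: 0.003
clock: 14.78
tool_pos: [0.4864, -0.1351, 0.0396]
eef_rot: [-0.5, 0.5, -0.5, 0.5]
contact_force: [0.3, -0.5, 1.5]
opening: 0.003
[ 0.48629487 -0.13522653  0.03995591] [ 0.28717477 -0.19387794  0.64280992]
```

View pics/p7.png

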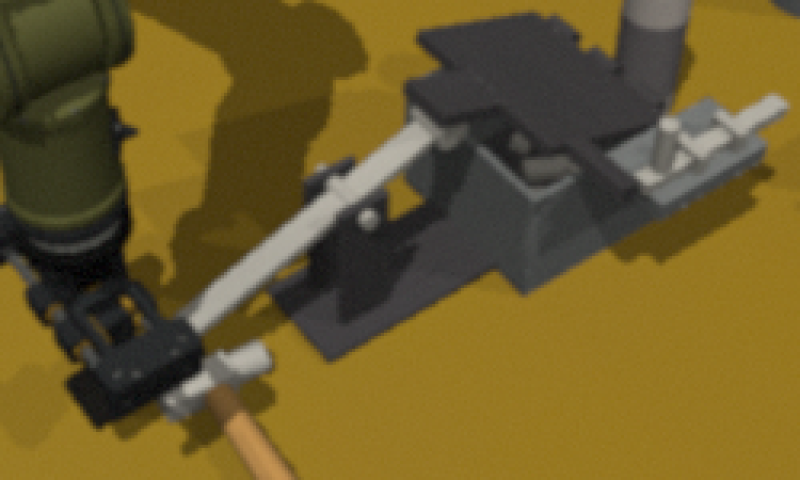

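The lever is pressed, the flap is raised, and the bolt is back (peg at crop (667,125)). The stop is not reached yet, so I'll press on in small steps until the force rises.

```bash
for i in 1; do python3 -m handwheel '[[[0,0.004,0,0,0,0],[0,0.004,0,0,0,0]]]'; done
python3 -m handwheel '[[[0,0.003,0,0,0,0],[0,0.003,0,0,0,0]]]'
python3 -m handwheel '[[[0,0.003,0,0,0,0],[0,0.003,0,0,0,0],[0,0.003,0,0,0,0]]]'
```

```text
clock: 15.05
tool_pos: [0.4866, -0.1352, 0.0379]
eef_rot: [0.5, -0.5, 0.501, -0.5]
contact_force: [-3.0, 0.9, 23.7]
opening: 0.009
clock: 15.22
tool_pos: [0.4867, -0.1352, 0.0372]
eef_rot: [0.499, -0.499, 0.501, -0.5]
contact_force: [-6.1, 2.7, 46.7]
opening: 0.003
clock: 15.47
tool_pos: [0.4868, -0.1352, 0.0366]
eef_rot: [0.499, -0.499, 0.502, -0.5]
contact_force: [-10.8, 3.7, 73.2]
opening: 0.007
```

The stop is reached (TCP z 0.037, matching pad height 62 mm), but 73 N is too firm. I'll ease off to about 12 N and hold.

```bash
python3 -m handwheel '[[[0,-0.004,0,0,0,0],[0,-0.0075,0,0,0,0],[0,-0.0075,0,0,0,0],[0,-0.0075,0,0,0,0],[0,-0.0075,0,0,0,0],[0,-0.0075,0,0,0,0],[0,-0.0075,0,0,0,0]]]'
python3 - <<'E'
from plant import snapshot,r,boxes_of
from h import *
import cv2
a=snapshot("top");b=snapshot("scene");s=r.get_state();print(s["clock"],s["tool_pos"],s["contact_force"])
for c in("scene","top"):
  for t in("spraycan","hammer","hub"):print(c,t,[(np.round(d["bbox"]).tolist(),round(d["confidence"],2)) for d in boxes_of(t,c)[:1]])
cv2.imwrite("pics/p8.png",cv2.vconcat([cv2.resize(b[165:300,215:465,::-1],(600,324),interpolation=3),cv2.resize(a[150:300,190:470,::-1],(600,260))[:, :600]]))
E
```

```text
clock: 16.05
tool_pos: [0.4868, -0.1352, 0.0381]
eef_rot: [0.5, -0.5, 0.501, -0.5]
contact_force: [-1.8, -0.2, 14.4]
opening: 0.009
16.15 [ 0.48679184 -0.13516724  0.03811923] [-2.38403332  0.68482718 16.45964984]
scene spraycan [([403.0, 148.0, 433.0, 196.0], 0.6)]
scene hammer [([264.0, 272.0, 334.0, 368.0], 0.61)]
scene hub [([201.0, 318.0, 236.0, 348.0], 0.76)]
top spraycan [([156.0, 263.0, 201.0, 284.0], 0.68)]
top hammer [([356.0, 165.0, 391.0, 258.0], 0.78)]
top hub []
```

View pics/p8.png

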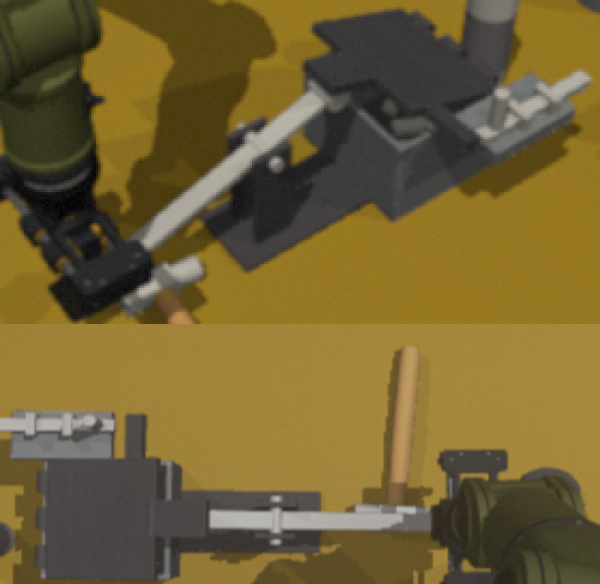

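The flap is up, the lever is fully down under the fingers with about 15 N on it, and the bolt is back off the lug. The can and hammer show in both views where they were, and the hub is unchanged in scene. Handing in.

```bash
python3 -c "
from plant import job
print(job.finish_job())"
```

```text
the job is handed in; nothing more can be done
None
```

I pushed the slide bolt back against its stop, pressed the lever down to its stop so the flap rose, and handed the job in while still holding it. No verdict is reported.

**Bolt:** The first push slipped over the top of the peg after about 23 mm. In the pictures the finger ended about 25 mm above where the reported TCP put it. I pushed again lower and hit a hard stop. The peg had moved about 39 mm by the cameras. With a start value of 0 to 10 mm that is 39 to 49 mm, close to the 38 mm limit. I judge it fully back because of the hard stop and the bare lug, but I could not read the joint directly.

**Lever and flap:** The lever is on its stop, held at 14–16 N, and the flap is visibly raised. I briefly overpressed to 73 N at the stop (limit 120 N) before easing off.

**Arm:** While turning over the pad, joint 7 reached 2.65 against its 2.66 limit. I turned it back the other way.

**Bystanders:** The can and hammer detections agree with the start to within a few pixels in both cameras. The hub agrees in the scene camera only, because the arm hid it from above.

**Time:** About 16 s of the 40 s had been used at hand-in.

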